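# Take a field probe off its hook and hold it centred in a coil

## Robot

A 6-joint arm with a two-finger parallel gripper is mounted at the origin on the work surface. World frame = base frame: x ahead of the robot, y to its left, z up, the work surface at z = 0. Lengths are in mm, angles in rad, forces in N, time in s.
With the tool pointing down it reaches from about 425 to 925 mm from the base axis. Payload 12.5 kg.
Tool frame: the origin (TCP) lies at the very end of the fingers, on their centre line; the grasp point (between the pads) lies tcp_to_grasp behind it (tcp_to_grasp is the distance from the TCP to the grasp point, in mm); x points along the fingers, y is the direction in which the jaws open and shut, and the axes are right-handed (so a half turn about x gives the same grasp; the last joint's range is limited). The gripper opens to 85 mm and grips with 20 to 120 N. Pads are 22 mm wide; open, the fingers measure 114 mm over their backs; the gripper's body (76 mm by 85 mm) begins 54 mm behind the grasp point. The pads swing forward as they close: fully open they stand 13 mm farther back than shut.
Start: joints at [1.023, 0.491, 1.559, -0, 1.092, -0.106], TCP at [267.215, 565.014, 231.327] pointing down, gripper open.
Joint ranges: [-3.1, 3.1], [-0.84, 2.19], [0.05, 2.79], [-1.13, 4.28], [0.06, 2.93], [-2.69, 2.69]. Speed limits (rad/s): [2.22, 2.22, 2.79, 3.14, 3.14, 3.14].

## Interface

Orientations are given as a unit quaternion [x, y, z, w].
In Python, from rig import * gives the robot as it stands.
- The arm moves only by the tool play_rows, never from a script. Its argument "steps" is a list that holds one entry, the list of rows, each a list of 6 numbers: the shift along the tool's x, y, z in mm, then the turn, a rotation vector about the tool's x, y, z in degrees. In form: [[[x, y, z, ax, ay, az], ...]]. A call has 1 to 12 rows; each row is the pose to reach, as a shift and turn from the pose commanded when the call began, along the tool's axes at that moment; what a row does not reach only later rows make up. A row lasts 1/10 s, in which the tool goes at most 50 mm and 8.59 degrees, less where a joint would pass 70% of its speed; a pose out of reach is approached as far as the arm can. A call with a gripper value outside its range is refused whole. "grip" is the closure, from 0 (fully open) to 1 (shut), set as the call begins (left out, the last holds). The fingers move at their own pace and stop on an object; "grip_force" is the grip in N (left out, the last holds). Time passes only in rows, so rows that repeat a pose let the fingers close. It gives the time, the measured TCP pose, the force and the opening at its end, in the units of the state.
- state(): the state, without advancing time (a new reading comes with each control period).
- camera(name): name is "side" or "top" or "wrist"; returns (picture, depth): 480x640x3 uint8, blue, green, red; 480x640 float32, mm along the optical axis (not along the pixel's ray), 0 where there is no reading.
- camera_params(name): a dict with "fx", "fy", "cx", "cy" (pixels), "world_to_cam" (4x4, takes a point from world to camera coordinates). Camera axes: x right, y down, z forward; pixel columns grow to the right and rows downward; lengths in mm; the calibration is good to about 2 mm. A picture is of the moment at which its call begins: read the wrist's pose just before it. camera_params takes no time and is no camera call; for the wrist camera it gives the pose at the moment of the call.
- job_done(): hands the job in, once; it reports no verdict.
Trained networks look in the newest picture that a camera, given by its name, has taken for a name from the list of things; names that differ only in an ending like _2 or _b are one class to them, and where a whole thing is asked for, a point or a joint stands for the part that bears it (a point fixed in the world has none). Each returns a list of dicts, best first, with "confidence" (0 to 1); they miss things now and then, are a little off and sometimes report something else, mostly with a low value. They report only what shows in the picture. A call takes as long as a camera call. They do not tell look-alikes from the thing itself.
- look_for(camera, name): "location" ([x, y, z] in mm, in world coordinates, good to about 4 mm: the middle of the surface that is visible of it).
- landmark_of(camera, name): "location" ([x, y, z] in mm, in world coordinates, good to about 4 mm: a listed point, or the origin of a listed thing).
The state is a dict: "time": time; "joint_pos": joint angles; "joint_vel": joint speeds; "tau": joint torques, N m; "tool_pos": TCP position; "tcp_rot": TCP orientation; "ft_force": force on the tool from outside, world axes, zero at the start; "moment": the same for the moment, N m; "gripper_width": finger opening in mm.
Only numpy, scipy, OpenCV 4.12 (cv2) and the standard library are available. Lean on these libraries where they do the work, as an engineer would, in place of code of your own. Each camera call takes 0.05 s, during which the arm holds its last target. There are 200 camera calls.

## Task

Lift the hanging field probe up and off its forked hook, then lower its rod into the bore of the taller of the two coils until the dark band on the rod is level with the coil's top face, never letting the probe touch that coil. Hold it there, still and centred in the bore, for about two seconds for the reading, and finish while still holding it in the gripper. Leave the jar, the heatsink and the screwdriver where they are.

Things in the scene. Friction and masses are not known exactly. Their poses are not given: they have to be found in the camera images.
- probe: Cordless field probe, 0.1 to 0.16 kg, hanging upright in the fork. Origin on its axis under the collar; z up. Above the origin: collar 34 mm in diameter, 6 mm thick, then a plain round grey handle 26 mm in diameter, from 6 to 72 mm up (grasp it about 42 mm up). Below: a straight round aluminium rod 8 mm in diameter, 105 mm long. Round about z: its yaw does not matter.
- tip (a point): Centre of the lower end of the probe's rod, 105 mm below the probe's origin.
- band (a point): Centre of the dark band (10 mm tall) round the probe's rod, on its axis, 45 mm above the tip and 60 mm below the probe's origin.
- stand: Fixed stand. Origin on the bench under the fork's centre; the fork opens along its own -x (about towards the robot). Two level prongs along x, 8 mm thick, 14 mm apart, tops 165 mm above the bench, carry the probe's collar. Upturned tips, 29 mm out in -x, reach 12 mm above the prong tops. Post (16 mm thick, no taller than the prongs) at x +70 mm, foot 90 x 100 x 12 mm centred at x +80 mm.
- fork (a point): Centre of the fork at the height of the prong tops, where the probe's origin hangs. The probe comes off by raising it over 15 mm and drawing it out along the stand's -x, or straight up until the rod is clear.
- tall_coil: The taller coil, fixed: copper winding on a black bobbin with round flanges of 72 mm diameter, the coil 70 mm tall, standing upright on a grey base 100 x 100 x 20 mm with two small brass terminals. Origin on the bench under the bore; z up. The vertical bore, 24 mm in diameter, is open at the top and 70 mm deep down to the base.
- mouth (a point): Centre of the tall coil's bore at its top face, 90 mm above the bench.
- short_coil: The shorter, wider coil, fixed, not to be used: 34 mm tall with flanges of 92 mm diameter and the same 24 mm bore, on an equal base (top 54 mm above the bench). Origin on the bench under its bore.
- jar: Bystander: small white jar with a black lid, 40 mm diameter, 45 mm tall, origin at the centre of its underside.
- heatsink: Bystander: finned aluminium heatsink, 70 x 100 x 32 mm, origin at the centre of its underside.
- driver: Bystander: screwdriver 160 mm long lying on the bench.
Not all that is in view belongs to the job. Of the things that look like the probe, the largest one is meant. What is shaped like the tall_coil but blue is not meant.

How it is judged (in metres and radians):
On the way, in this order (a step that is already met when the one before it is completed fails the run):
1. the probe is lifted off the fork and clear of it, in the gripper (contact force between probe and stand below 0.05 N and contact force between probe and the fingers above 1 N and distance between probe and fork above 0.06 m), for 0.2 s.
2. the rod is held in the tall coil's bore, centred and at the band's depth, for 1.5 s (horizontal distance between each of tip, band and mouth below 0.005 m and z of band in the frame of mouth between -0.007 and 0.007 m and linear speed of probe below 0.02 m/s and contact force between probe and the fingers above 1 N and contact force between probe and tall_coil below 0.1 N), for 1.5 s.
At the end, for the whole second after the job is handed in: The gripper still holds the probe at rest (under 20 mm/s) with its rod down the tall coil's bore: the tip and the band each within 5 mm of the bore's axis, the band's centre within 7 mm of the height of the coil's top face, and the probe not touching the coil (all of step 2); the arm keeps its last pose, push and grip.
It fails at once if the probe touches the tall coil (contact force between probe and tall_coil above 0.3 N).
It fails at once if the jar, heatsink or screwdriver is disturbed (distance of any of jar, heatsink, driver from where it was at the start of the episode above 0.02 m).
It also fails if it takes over 53 s, if anything falls off the work surface, if the arm or the gripper's body presses on something with over 40 N, if the wrist force passes 120 N, or if a joint passes its speed limit or range.

## Working session

There is one attempt and no reset: what is moved stays moved. The work goes in short steps, Python scripts to look and compute and a tool call to move; the robot and the scene stay as the last step left them, time stands still between calls to the robot, and variables do not carry over. Pictures are saved under pics/ and viewed, about 8 in all and at most 12, crops included, and the job is handed in when it is done.

Besides the shell and the picture viewer there is one more tool, called after "Call:" as name(argument=value, ...) on one line, values as JSON. play_rows: Moves the arm, as the interface text tells. Its arguments: {"type":"object","properties":{"steps":{"type":"array","items":{"type":"array","items":{"type":"array","items":{"type":"number"}}}},"grip":{"type":"number"},"grip_force":{"type":"number"}},"required":["steps"]}

```bash
ls; mkdir -p pics
python3 - <<'E'
from rig import *
import cv2,numpy as np
s=state();print(s)
for c in ["side","top"]:
    p,d=camera(c);cv2.imwrite(f"pics/{c}0.png",p);np.save(f"pics/{c}0.npy",d)
    for n in ["probe","tip","band","fork","stand","tall_coil","mouth","short_coil","jar","heatsink","driver"]:
        print(c,n,[(np.round(r["location"]).astype(int).tolist(),round(r["confidence"],2)) for r in landmark_of(c,n)[:4]])
print(state()["time"])
E
```

```text
pics
{'time': 0.0, 'joint_pos': array([ 1.02339207e+00,  4.91559275e-01,  1.55946858e+00, -2.86109182e-06,
        1.09170704e+00, -1.05573562e-01]), 'joint_vel': array([-0.00065587, -0.00112908, -0.00072902, -0.00038852, -0.00096656,
        0.00045664]), 'tau': array([ 2.00015770e-04, -6.18455386e+01, -2.61594415e+01, -1.42013382e-04,
        4.04928258e-03, -2.54917452e-06]), 'tool_pos': array([267.08819408, 564.7948305 , 230.72133071]), 'tcp_rot': array([ 0.15455995,  0.69005083, -0.15532555,  0.68979349]), 'ft_force': array([ 0.61250821,  0.6670517 , -0.48272947]), 'moment': array([-0.00156922,  0.00778994,  0.01674018]), 'gripper_width': 85.12778919603026}
side probe [([588, -331, 77], 0.89), ([452, -287, 72], 0.82), ([577, 20, 0], 0.75), ([562, -242, 165], 0.63)]
side tip [([562, -246, 64], 0.6), ([589, -322, -3], 0.59), ([457, -288, -6], 0.57)]
side band [([559, -237, 101], 0.88), ([455, -284, 31], 0.8), ([589, -323, 36], 0.75)]
side fork [([559, -239, 167], 0.64)]
side stand [([558, -240, 167], 0.57)]
side tall_coil [([719, 187, 1], 0.92), ([578, 20, 1], 0.74)]
side mouth [(
[... 194 characters left out ...]
3), ([561, -242, 164], 0.64), ([558, -245, 63], 0.15)]
top probe [([562, -239, 166], 0.69), ([454, -285, 77], 0.69), ([590, -324, 74], 0.66)]
top tip [([453, -288, -2], 0.73), ([592, -325, 1], 0.6), ([562, -244, 61], 0.55)]
top band [([563, -243, 106], 0.7), ([587, -327, 32], 0.64), ([452, -284, 34], 0.59)]
top fork [([563, -244, 165], 0.84)]
top stand [([378, 118, 0], 0.72), ([558, -243, 165], 0.62)]
top tall_coil [([574, 20, -3], 0.82), ([717, 185, -1], 0.61)]
top mouth [([576, 21, 93], 0.7), ([718, 186, 90], 0.61)]
top short_coil [([528, 228, 1], 0.78)]
top jar [([390, -108, -2], 0.59), ([565, -244, 65], 0.47)]
top heatsink [([784, -129, -2], 0.83)]
top driver [([376, 119, -4], 0.88)]
1.2
```

Run:
```python
import cv2,numpy as np
from rig import *
a=cv2.imread("pics/side0.png");b=cv2.imread("pics/top0.png")
cv2.imwrite("pics/both.png",cv2.resize(np.vstack([a,b]),None,fx=.83,fy=.625)) if 0 else None
for c in ["side","top"]:
    P=camera_params(c);W=np.array(P["world_to_cam"]);print(c,np.round(np.linalg.inv(W)[:3,3]),np.round(W[:3,:3],2).tolist(),P["fx"])
    for n,q in dict(probe=(562,-242,165),p2=(588,-326,77),p3=(453,-286,75),mA=(577,20,92),mB=(719,186,90)).items():
        x=W@[*q,1];print(n,int(P["fx"]*x[0]/x[2]+P["cx"]),int(P["fy"]*x[1]/x[2]+P["cy"]),end='; ')
    print()
```

```text
side [ 167. -600.  632.] [[0.81, -0.58, -0.02], [-0.34, -0.45, -0.83], [0.47, 0.68, -0.56]] 491.9796308909605
probe 403 310; p2 454 381; p3 362 411; mA 308 261; mB 318 204; 
top [ 387.  -15. 1272.] [[-0.02, -1.0, -0.01], [-0.98, 0.03, -0.19], [0.19, 0.0, -0.98]] 555.2651772367686
probe 424 270; p2 454 264; p3 440 326; mA 295 272; mB 219 210;
```

View pics/side0.png

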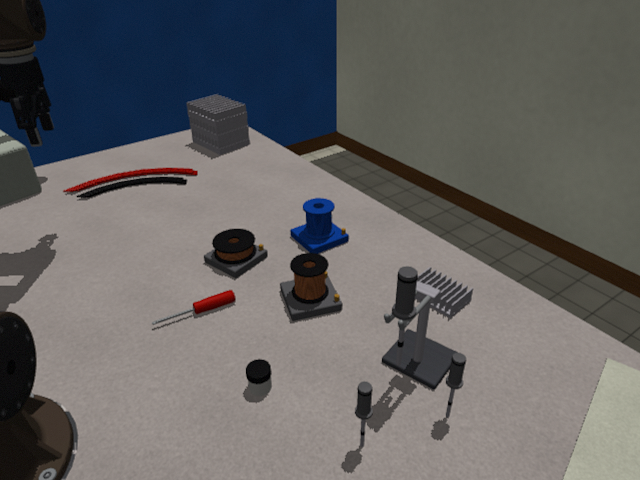

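View pics/top0.png

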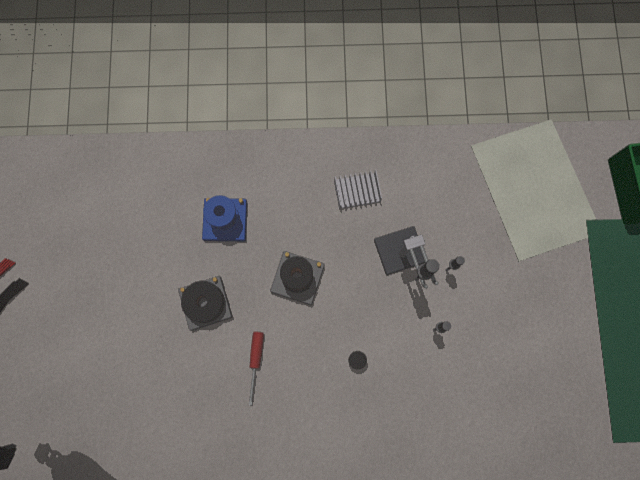

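The big probe hangs in the fork at side (405,290). The small look-alikes are free-standing at (364,400) and (456,370). The copper tall coil is at (309,275), the blue decoy at (319,222) and the short coil at (234,245). I'll confirm with a crop and measure from depth.

```bash
cat > h.py <<'E'
from rig import *
import cv2,numpy as np
from scipy.optimize import least_squares
from scipy.spatial.transform import Rotation as R
def cloud(c,d,P=None):
    P=P or camera_params(c);v,u=np.nonzero(d>0);z=d[v,u].astype(float)
    X=np.c_[(u-P["cx"])/P["fx"]*z,(v-P["cy"])/P["fy"]*z,z,np.ones(len(z))]
    return (X@np.linalg.inv(np.array(P["world_to_cam"])).T)[:,:3]
def near(X,c,r,z0,z1): return X[(np.hypot(*(X[:,:2]-c).T)<r)&(X[:,2]>z0)&(X[:,2]<z1)]
def cyl(X,c,r): # robust fixed-radius circle fit in xy
    return least_squares(lambda p:np.hypot(*(X[:,:2]-p).T)-r,c,loss='soft_l1',f_scale=1).x
def disc(X,c,r=36): # centre of disc from its outline
    h=cv2.convexHull(X[:,:2].astype(np.float32))[:,0]
    return least_squares(lambda p:np.hypot(*(h-p[:2]).T)-p[2],[*c,r],loss='soft_l1').x
E
python3 - <<'E'
from h import *
import rig
print({k:getattr(rig,k) for k in dir(rig) if not k.startswith('_')and isinstance(getattr(rig,k),(int,float))})
for c in ["side","top"]:
    X=cloud(c,np.load(f"pics/{c}0.npy"))
    H=near(X,[562,-242],25,178,232);T=near(X,[562,-242],25,232,245)
    print(c,"handle",len(H),cyl(H,[562,-242],13),"top",len(T),T.mean(0),H[:,2].max())
    S=near(X,[577,20],42,84,97);print("coil z",np.median(S[:,2]),disc(S,[577,20]))
    B=near(X,[719,186],42,84,97);print("blue z",np.median(B[:,2]))
    F=near(X,[562,-242],120,150,172);F=F[np.hypot(*(F[:,:2]-[562,-242]).T)>25]
    print("fork pts",len(F),F.mean(0),F.max(0),F.min(0))
    f=near(X,[620,-210],90,8,16);print("foot",len(f), cv2.minAreaRect(f[:,:2].astype(np.float32)))
s=state();print(R.from_quat(s["tcp_rot"]).as_matrix().round(3))
a=cv2.imread("pics/side0.png")[235:455,250:490];cv2.imwrite("pics/crop.png",cv2.resize(a,None,fx=2.7,fy=2.7,interpolation=2))
E
python3 -c "
import rig;print([k for k in dir(rig) if k[0]!='_'])"
```

```text
{'tcp_to_grasp': 18.700000000000003}
side handle 589 [ 560.65103473 -242.88337354] top 207 [ 558.50721732 -244.92147646  234.97131392] 231.8421433924321
coil z 88.10112055292836 [577.08812332  17.93659329  35.99802921]
blue z 88.07566439627743
fork pts 503 [ 603.57175482 -236.31121893  162.37084328] [ 637.27005781 -203.70545665  171.87789626] [ 525.28306944 -266.63260537  150.41539333]
foot 1865 ((636.4739990234375, -221.38311767578125), (91.3438720703125, 99.775390625), 16.634675979614258)
top handle 91 [ 560.46878403 -242.37888068] top 147 [ 559.58309935 -241.39122178  237.45654207] 231.84099169465935
coil z 90.18190340347655 [577.33872162  19.38127316  35.30857723]
blue z 90.08467870032769
fork pts 363 [ 608.52561717 -226.87740494  165.52402807] [ 635.89949597 -202.70327433  171.93872165] [ 529.91499294 -261.32496882  154.27505407]
foot 1135 ((647.2427978515625, -214.98040771484375), (122.01615142822266, 101.22152709960938), 9.902350425720215)
[[ 0.     0.428  0.904]
 [ 0.     0.904 -0.428]
 [-1.     0.     0.   ]]
['Unreachable', 'camera', 'camera_params', 'job_done', 'landmark_of', 'look_for', 'state', 'tcp_to_grasp']
```

View pics/crop.png

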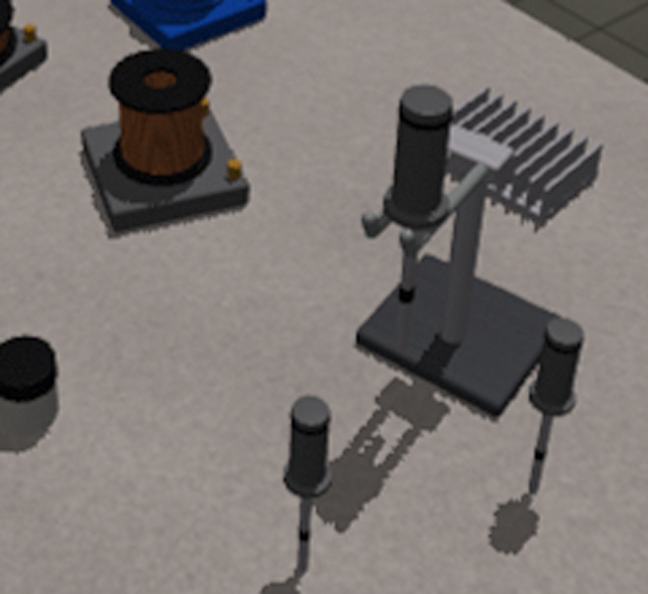

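Crop: the large probe at (420,150) sits on the prongs, and the two at (310,440) and (560,370) are smaller. The copper coil at (160,110) is the tall one. Depth puts the probe at about (560.6, -242.6) and the mouth at about (577.2, 18.7, 90). I'll move above the coil first for a wrist look.

Call:
play_rows(steps=[[[-10,-30,43],[-25,-60,86],[-40,-90,128],[-55,-120,171],[-70,-150,214],[-70,-180,257],[-70,-210,300],[-70,-240,343],[-70,-270,386],[-70,-300,428],[-70,-330,471],[-70,-360,514]]], grip=0)

```text
invalid input at $.steps[0][0]: expected 6 numbers
```

Call:
play_rows(steps=[[[-10,-30,43,0,0,0],[-25,-60,86,0,0,0],[-40,-90,128,0,0,0],[-55,-120,171,0,0,0],[-70,-150,214,0,0,0],[-70,-180,257,0,0,0],[-70,-210,300,0,0,0],[-70,-240,343,0,0,0],[-70,-270,386,0,0,0],[-70,-300,428,0,0,0],[-70,-330,471,0,0,0],[-70,-360,514,0,0,0]]], grip=0)

```text
time: 2.4
tool_pos: [560.6, 49.3, 301.5]
tcp_rot: [0.155, 0.69, -0.155, 0.69]
ft_force: [0.3, 0.3, 1.2]
gripper_width: 85.4
```

Run:
```python
from h import *
for i in range(6):camera("top")
s=state();P=camera_params("wrist");p,d=camera("wrist");cv2.imwrite("pics/w1.png",p)
print(s["time"],s["tool_pos"],s["joint_pos"],R.from_quat(s["tcp_rot"]).as_matrix().round(3).tolist())
C=np.linalg.inv(np.array(P["world_to_cam"]));print("cam",C[:3,3],C[:3,2])
X=cloud("wrist",d,P);S=near(X,[577,19],44,80,100)
print(len(S))
if len(S)>50: print(np.median(S,0),disc(near(X,[577,19],44,np.median(S[:,2])-3,np.median(S[:,2])+3),[577,19]))
```

```text
2.7 [559.53145475  51.94498282 301.31846748] [-2.50911011e-02  3.35728857e-01  1.61985071e+00  2.80777479e-04
  1.18618225e+00 -1.15457013e+00] [[-0.0, 0.427, 0.904], [0.0, 0.904, -0.427], [-1.0, 0.0, -0.0]]
cam [490.99695469  83.19893067 443.12949622] [ 0.26620411 -0.12497449 -0.9557807 ]
4046
[575.8072072   19.94311462  89.20072516] [577.2164079   19.2242321   35.62188033]
```

View pics/w1.png

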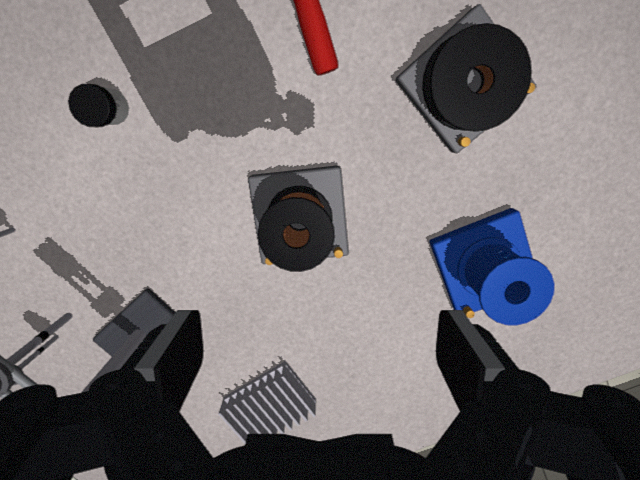

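The wrist view shows the tall coil's bore at (296,232). Its mouth fits at (577.2, 19.2, 89), agreeing with the other cameras. Now over to the probe.

Call:
play_rows(steps=[[[5,-44,21,0,0,0],[5,-88,42,0,0,0],[10,-132,63,0,0,0],[10,-176,84,0,0,0],[10,-220,105,0,0,0],[10,-250,120,0,0,0],[10,-266,127,0,0,0],[10,-266,127,0,0,0],[10,-266,127,0,0,0],[10,-266,127,0,0,0]]])

```text
time: 3.75
tool_pos: [561.2, -241.7, 291.5]
tcp_rot: [0.154, 0.69, -0.154, 0.69]
ft_force: [-0.1, 0.1, 0.1]
gripper_width: 85.2
```

Run:
```python
from h import *
s=state();P=camera_params("wrist");p,d=camera("wrist");cv2.imwrite("pics/w2.png",p)
print(s["time"],s["tool_pos"],s["joint_pos"])
X=cloud("wrist",d,P);S=near(X,[560.6,-242.6],22,233,243);H=near(X,[560.6,-242.6],25,178,232)
print(len(S),np.median(S,0),disc(S,[560,-242],12) if len(S)>20 else 0,len(H),cyl(H,[560,-242],13))
t=s["tool_pos"];M=R.from_quat(s["tcp_rot"]).as_matrix()
print("to grasp, tool axes",M.T@(np.array([560.6,-242.6,207-18.7])-t))
```

```text
3.75 [ 561.23924649 -241.65966345  291.48983962] [-5.14762646e-01  4.18596714e-01  1.51497346e+00  2.97812232e-04
  1.20799687e+00 -1.64575553e+00]
1731 [ 559.22747076 -242.62994024  236.10830318] [ 559.75604729 -243.00785626   12.66707936] 968 [ 560.35555987 -243.17391217]
to grasp, tool axes [103.18951768  -1.15148773  -0.18272089]
```

Call:
play_rows(steps=[[[25,-1.5,0,0,0,0],[50,-1.5,0,0,0,0],[70,-1.5,0,0,0,0],[85,-1.5,0,0,0,0],[95,-1.5,0,0,0,0],[100,-1.5,0,0,0,0],[103,-1.5,0,0,0,0],[103,-1.5,0,0,0,0],[103,-1.5,0,0,0,0],[103,-1.5,0,0,0,0]]])

```text
time: 4.8
tool_pos: [560.6, -244.9, 188.8]
tcp_rot: [0.155, 0.69, -0.155, 0.69]
ft_force: [-0.2, -0.4, -1.1]
gripper_width: 85.3
```

Call:
play_rows(steps=[[[0,0,0,0,0,0],[0,0,0,0,0,0],[0,0,0,0,0,0],[0,0,0,0,0,0],[0,0,0,0,0,0],[0,0,0,0,0,0],[0,0,0,0,0,0],[0,0,0,0,0,0],[0,0,0,0,0,0],[0,0,0,0,0,0]]], grip=1, grip_force=50)

```text
time: 5.8
tool_pos: [560.4, -244.8, 188.4]
tcp_rot: [0.155, 0.69, -0.155, 0.69]
ft_force: [-1.1, -0.3, 2.9]
gripper_width: 24.9
```

Gripped, with the opening at 24.9 against a 26 mm handle. Lifting straight up.

Call:
play_rows(steps=[[[-5,0,0,0,0,0],[-15,0,0,0,0,0],[-30,0,0,0,0,0],[-47,0,0,0,0,0],[-65,0,0,0,0,0],[-83,0,0,0,0,0],[-101,0,0,0,0,0],[-115,0,0,0,0,0],[-125,0,0,0,0,0],[-130,0,0,0,0,0],[-130,0,0,0,0,0],[-130,0,0,0,0,0]]])

```text
time: 7.0
tool_pos: [560.2, -244.7, 317.7]
tcp_rot: [0.155, 0.69, -0.155, 0.69]
ft_force: [-0.2, -0.2, -1.4]
gripper_width: 25.4
```

```bash
cat >> h.py <<'E'
def rodfit(c,d,xy,z0,z1,r=4,rad=25):
    X=near(cloud(c,d),xy,rad,z0,z1)
    # line x=a+b z, cylinder radius r
    zm=(z0+z1)/2
    f=lambda p:np.hypot(X[:,0]-p[0]-p[2]*(X[:,2]-zm),X[:,1]-p[1]-p[3]*(X[:,2]-zm))-r
    q=least_squares(f,[*xy,0,0],loss='soft_l1',f_scale=1).x
    return len(X),q.round(3),X[:,2].min()
E
python3 - <<'E'
from h import *
s=state();t=s["tool_pos"];print(s["time"],t,s["ft_force"],s["gripper_width"])
for c in ["side","top"]:
    p,d=camera(c);cv2.imwrite(f"pics/{c}1.png",p)
    zo=t[2]+18.7-42
    print(c,rodfit(c,d,t[:2],zo-103,zo-5),rodfit(c,d,t[:2],zo-130,zo-5))
    for n in ["tip","band","probe"]:
        print(n,[(np.round(r["location"],1).tolist(),round(r["confidence"],2)) for r in landmark_of(c,n)[:4]])
p=cv2.imread("pics/side1.png");cv2.imwrite("pics/s1c.png",cv2.resize(p[150:390,290:530],None,fx=2.5,fy=2.5))
E
```

```text
7.0 [ 560.23373033 -244.71530248  317.73059733] [-0.16856013 -0.20675297 -1.44440402] 25.37111007524732
side (347, array([ 5.59286e+02, -2.44257e+02,  5.00000e-03, -7.00000e-03]), np.float64(191.60433715384386)) (355, array([ 5.59231e+02, -2.44113e+02,  5.00000e-03, -9.00000e-03]), np.float64(164.6620322800223))
tip [([456.3, -288.2, -4.5], 0.86), ([587.7, -324.0, -1.7], 0.71), ([558.1, -247.6, 192.4], 0.57), ([557.1, -239.7, 232.3], 0.34)]
band [([449.1, -285.2, 29.4], 0.85), ([558.9, -240.8, 232.8], 0.74), ([587.3, -320.2, 35.1], 0.71)]
probe [([591.4, -328.8, 76.6], 0.97), ([557.4, -246.5, 294.8], 0.89), ([449.4, -284.5, 75.6], 0.56)]Traceback (most recent call last):
  File "<stdin>", line 6, in <module>
  File "h.py", line 21, in rodfit
    return len(X),q.round(3),X[:,2].min()
                             ~~~~~~~~~~^^
    return umr_minimum(a, axis, None, out, keepdims, initial, where)
ValueError: zero-size array to reduction operation minimum which has no identity
```

The lift worked: the rod is vertical at about (559.3, -244.3) with the tip at about z 190. Moving over the coil.

Call:
play_rows(steps=[[[0,10,-4,0,0,0],[0,35,-14,0,0,0],[0,70,-28,0,0,0],[0,105,-42,0,0,0],[0,140,-56,0,0,0],[0,175,-69,0,0,0],[0,205,-81,0,0,0],[0,230,-91,0,0,0],[0,242,-96,0,0,0],[0,245.5,-97,0,0,0],[0,245.5,-97,0,0,0],[0,245.5,-97,0,0,0]]])

```text
time: 8.45
tool_pos: [577.7, 17.7, 318.2]
tcp_rot: [0.155, 0.69, -0.155, 0.69]
ft_force: [-0.4, 0.3, -1.1]
gripper_width: 24.9
```

Run:
```python
from h import *
s=state();t=s["tool_pos"];print(s["time"],t,s["ft_force"],s["gripper_width"])
p,d=camera("side");cv2.imwrite("pics/side2.png",p)
zo=t[2]+18.7-42;X=cloud("side",d)
print("pred origin z",zo,rodfit("side",d,t[:2],zo-103,zo-8),rodfit("side",d,t[:2],zo-125,zo-8)[2])
S=near(X,[577,19],42,84,93);print("coil side",disc(S,[577,19]),np.median(S[:,2]))
for n in ["tip","band","probe","mouth"]:
    print(n,[(np.round(r["location"],1).tolist(),round(r["confidence"],2)) for r in landmark_of("side",n)[:4]])
P=camera_params("wrist");p,d=camera("wrist");cv2.imwrite("pics/w3.png",p)
X=cloud("wrist",d,P);S=near(X,[577,19],42,85,93);print("coil wrist",len(S),disc(S,[577,19]))
print("rod wrist",rodfit("wrist",d,t[:2],zo-104,zo-8)) if len(near(X,t[:2],25,zo-104,zo-8)) else 0
q=cv2.imread("pics/side2.png")[90:330,190:430];cv2.imwrite("pics/s2c.png",np.hstack([cv2.resize(q,(400,400)),cv2.resize(p,(400,400))]))
```

```text
8.45 [577.67496634  17.69198603 318.21960162] [-0.35315014  0.27473107 -1.11700436] 24.860474637412324
pred origin z 294.91960162221966 (240, array([5.77053e+02, 1.77570e+01, 5.00000e-03, 1.00000e-03]), np.float64(192.05178898440846)) 188.61010560641574
coil side [577.24848534  17.97677268  36.21491897] 88.14963827313238
tip [([574.1, 17.1, 190.5], 0.85), ([457.1, -291.9, -2.9], 0.62), ([592.5, -319.4, -2.1], 0.57)]
band [([589.0, -322.7, 36.0], 0.94), ([449.5, -282.5, 28.3], 0.88), ([576.2, 21.3, 231.8], 0.83)]
probe [([451.7, -288.5, 72.5], 0.8), ([589.5, -327.8, 76.9], 0.77), ([573.6, 15.3, 293.7], 0.71), ([781.5, -123.0, 1.5], 0.22)]
mouth [([575.4, 22.6, 95.1], 0.83)]
coil wrist 3816 [577.2237742   19.11714075  35.52726357]
rod wrist (400, array([ 5.76559e+02,  1.86010e+01, -4.00000e-03, -7.00000e-03]), np.float64(190.94565517060454))
```

View pics/s2c.png

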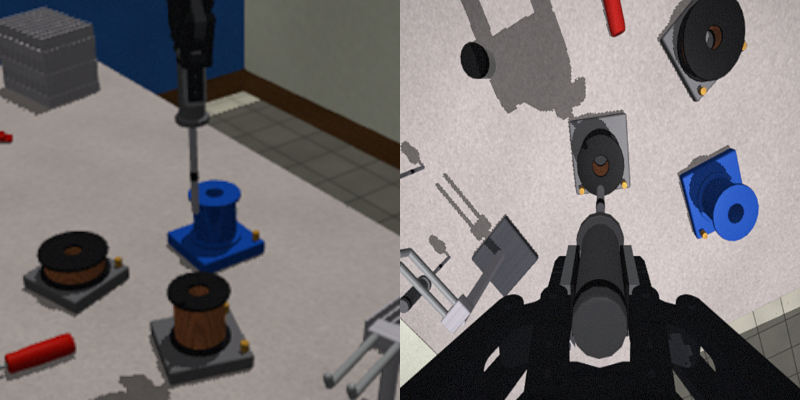

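Left half (side view): the probe is in the gripper with the rod hanging above the tall coil. Right half (wrist view): the rod tip is over the bore at (600,165). Rod and mouth differ by less than 0.8 mm in both cameras. Lowering to just above the mouth and rechecking.

Call:
play_rows(steps=[[[5,0.5,0,0,0,0],[15,0.5,0,0,0,0],[28,0.5,0,0,0,0],[42,0.5,0,0,0,0],[56,0.5,0,0,0,0],[68,0.5,0,0,0,0],[77,0.5,0,0,0,0],[82,0.5,0,0,0,0],[85,0.5,0,0,0,0],[85,0.5,0,0,0,0],[85,0.5,0,0,0,0],[85,0.5,0,0,0,0]]])

```text
time: 9.95
tool_pos: [578.0, 19.1, 233.7]
tcp_rot: [0.155, 0.69, -0.155, 0.69]
ft_force: [-0.5, 0.8, -1.0]
gripper_width: 24.5
```

```bash
cat > chk.py <<'E'
from h import *
s=state();t=s["tool_pos"];print(s["time"],t,s["ft_force"],s["gripper_width"])
zo=t[2]-23.4;zb=max(zo-103,94)
for c in ["side","top","wrist"]:
    P=camera_params(c);p,d=camera(c);cv2.imwrite(f"pics/{c}_{s['time']:.1f}.png",p)
    X=cloud(c,d,P);S=near(X,[577,19],42,84,93)
    print(c,"coil",disc(S,[577,19]).round(2),np.median(S[:,2]).round(1))
    if len(near(X,t[:2],15,zb,zo-8))>30: print("  rod",rodfit(c,d,t[:2],zb,zo-8,rad=15))
    C=near(X,t[:2],25,zo-8,zo+10)
    print("  low edge of collar z",np.percentile(near(X,t[:2],19,zo-12,zo+10)[np.hypot(*(near(X,t[:2],19,zo-12,zo+10)[:,:2]-t[:2]).T)>9][:,2],[2,98]).round(1) if len(C)>30 else 0,"pred",zo)
    for n in ["tip","band","probe"]:
        print("  ",n,[np.round(r["location"],1).tolist() for r in landmark_of(c,n) if abs(r["location"][0]-577)<20 and abs(r["location"][1]-19)<20])
E
python3 chk.py
```

```text
9.95 [578.01195417  19.06041096 233.73847978] [-0.47973537  0.8025003  -1.00074872] 24.497203994174477
side coil [577.1   17.94  35.95] 88.1
  rod (205, array([ 5.77391e+02,  1.92780e+01,  1.00000e-03, -6.00000e-03]), np.float64(107.38309845682579))
  low edge of collar z [209.3 220. ] pred 210.33847978170826
   tip [[576.8, 20.4, 106.8]]
   band [[573.3, 23.2, 147.5]]
   probe [[576.8, 18.6, 213.0]]Traceback (most recent call last):
  File "chk.py", line 7, in <module>
    print(c,"coil",disc(S,[577,19]).round(2),np.median(S[:,2]).round(1))
                   ~~~~^^^^^^^^^^^^
  File "h.py", line 13, in disc
    h=cv2.convexHull(X[:,:2].astype(np.float32))[:,0]
      ~~~~~~~~~~~~~~~~~~~~~~~~~~~~~~~~~~~~~~~~~~^^^^^
TypeError: 'NoneType' object is not subscriptable
```

Call:
play_rows(steps=[[[0,-0.7,0,0,0,0],[4,-0.7,0,0,0,0],[11,-0.7,0,0,0,0],[19,-0.7,0,0,0,0],[27,-0.7,0,0,0,0],[35,-0.7,0,0,0,0],[43,-0.7,0,0,0,0],[50,-0.7,0,0,0,0],[55,-0.7,0,0,0,0],[58.5,-0.7,0,0,0,0],[60,-0.7,0,0,0,0],[60,-0.7,0,0,0,0]]])

```text
time: 11.4
tool_pos: [577.6, 18.4, 173.2]
tcp_rot: [0.155, 0.69, -0.155, 0.69]
ft_force: [-0.7, -0.5, -0.2]
gripper_width: 24.9
```

```bash
sed -i 's/\["side","top","wrist"\]/["side","wrist"]/' chk.py; python3 chk.py
python3 - <<'E'
import cv2,glob,numpy as np
a=cv2.imread(sorted(glob.glob("pics/side_11*"))[-1])[200:320,240:380];b=cv2.imread(sorted(glob.glob("pics/wrist_11*"))[-1])
cv2.imwrite("pics/f.png",np.hstack([cv2.resize(a,(466,400),interpolation=2),cv2.resize(b[60:300,220:400],(300,400))]))
E
```

```text
11.4 [577.61679992  18.44498029 173.24605794] [-0.68601926 -0.45941135 -0.17967242] 24.928557139478063
side coil [576.6   17.56  35.93] 88.1
  rod (92, array([ 5.77193e+02,  1.87490e+01, -6.00000e-03, -1.40000e-02]), np.float64(94.47312091849301))
  low edge of collar z [149.4 159.7] pred 149.84605793564805
   tip []
   band [[576.3, 20.5, 85.2]]
   probe [[578.5, 18.8, 148.2]]
wrist coil [576.92  19.07  35.53] 89.2
  rod (146, array([5.7669e+02, 1.8881e+01, 4.0000e-03, 0.0000e+00]), np.float64(94.2288816587992))
  low edge of collar z [150.8 159.4] pred 149.84605793564805
   tip [[575.0, 16.2, 43.3], [574.1, 20.5, -2.4]]
   band []
   probe [[579.5, 25.2, 150.2]]
```

View pics/f.png

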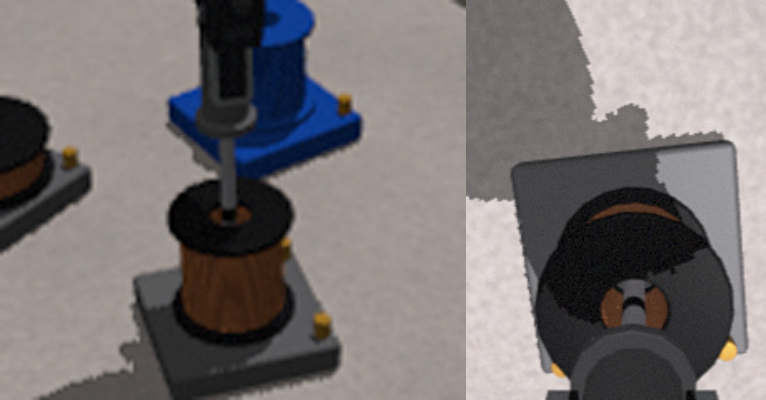

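The rod is centred in the bore and the dark band is at the top face (left 230,215; right 633,303). Both cameras agree to about 1 mm. Holding.

Call:
play_rows(steps=[[[0,0,0,0,0,0],[0,0,0,0,0,0],[0,0,0,0,0,0],[0,0,0,0,0,0],[0,0,0,0,0,0],[0,0,0,0,0,0],[0,0,0,0,0,0],[0,0,0,0,0,0],[0,0,0,0,0,0],[0,0,0,0,0,0],[0,0,0,0,0,0],[0,0,0,0,0,0]]])

```text
time: 13.0
tool_pos: [577.6, 18.4, 173.3]
tcp_rot: [0.155, 0.69, -0.155, 0.69]
ft_force: [1.0, -0.4, -1.6]
gripper_width: 24.7
```

Call:
play_rows(steps=[[[0,0,0,0,0,0],[0,0,0,0,0,0],[0,0,0,0,0,0],[0,0,0,0,0,0],[0,0,0,0,0,0],[0,0,0,0,0,0],[0,0,0,0,0,0],[0,0,0,0,0,0],[0,0,0,0,0,0],[0,0,0,0,0,0],[0,0,0,0,0,0],[0,0,0,0,0,0]]])

```text
time: 14.2
tool_pos: [577.6, 18.4, 173.3]
tcp_rot: [0.155, 0.69, -0.155, 0.69]
ft_force: [0.4, 0.8, -1.7]
gripper_width: 24.8
```

```bash
python3 chk.py; python3 -c "
from rig import *
s=state();print(s['time'],s['tool_pos'],s['gripper_width'],s['joint_vel'].round(4));print(job_done())"
```

```text
14.2 [577.57336551  18.43653594 173.28987292] [ 0.40728998  0.82883864 -1.66136328] 24.78470845247631
side coil [576.7   17.74  35.69] 88.2
  rod (91, array([ 5.77136e+02,  1.84550e+01,  7.00000e-03, -1.90000e-02]), np.float64(94.9533641579452))
  low edge of collar z [148.9 159. ] pred 149.88987291807004
   tip []
   band [[577.6, 24.4, 86.8]]
   probe [[579.0, 16.8, 148.2]]
wrist coil [576.92  19.    35.59] 89.2
  rod (144, array([ 5.76576e+02,  1.87770e+01,  5.00000e-03, -4.00000e-03]), np.float64(94.04958370747377))
  low edge of collar z [150.6 159.3] pred 149.88987291807004
   tip [[576.2, 18.5, 47.2]]
   band [[583.0, 22.6, 88.7]]
   probe [[577.7, 24.9, 151.8]]
14.6 [577.59034736  18.42394958 173.29009591] 24.905633783974373 [ 0.0014  0.0003  0.0007  0.0013 -0.0004 -0.0006]
the job is handed in; nothing more can be done
None
```

I lifted the large probe straight up off the fork and lowered its rod into the copper tall coil. It held still there for over 2 s, and I handed the job in at 14.6 s with the probe still in the gripper.

- **Centring:** in the last check the rod was within about 1 mm of the bore axis in both the side and wrist depth fits. The lower end inside the bore can't be seen directly. The visible rod stood upright to within about 0.02 rad.
- **Band height:** about 90 mm by arm position and the collar's height, which is the height of the coil's top face.
- **Contact:** the wrist force stayed at noise level (under 2 N), with no sign of the rod touching the coil. That noise is too coarse to rule out a touch as light as the 0.3 N limit, so the clearance rests on the centring measurements.
- **Disagreements:** the network's band estimates were off by up to about 7 mm sideways and a few mm low, so I went by the depth fits instead. The side camera reads the coil top about 2 mm low, at 88.2 mm.
- **Not checked:** I took no final measurement of the jar, heatsink and screwdriver. The arm and probe stayed well above all three throughout.

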